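# Set the sprung marking pointer at a jeweller's bench

### The arm

A 7-joint arm with a two-finger parallel gripper is mounted at the origin on the work surface. World frame = base frame: x ahead of the robot, y to its left, z up, the work surface at z = 0. Lengths are in m, angles in rad, forces in N, time in s.
With the tool pointing down it reaches from about 0.4 to 0.85 m from the base axis. Payload 6.9 kg.
Tool frame: the origin (TCP) lies midway between the tips of the shut fingers; the grasp point (between the pads) lies behind it (ctrl.pinch_z is the z of the grasp point in the tool frame, in m); z points along the fingers, y is the line along which they close (so a half turn about z gives the same grasp; the last joint's range is limited). The gripper opens to 85 mm and grips with 20 to 120 N. Pads are 22 mm wide; open, the fingers measure 114 mm over their backs; the gripper's body (76 mm by 85 mm) begins 54 mm behind the grasp point. The pads swing forward as they close: fully open they stand 13 mm farther back than shut.
Start: joints at [1.276, 0.507, -0.238, 1.5, 0.126, 1.149, -0.155], TCP at [0.244, -0.575, 0.231] pointing down, gripper open.
Joint ranges: [-3.08, 3.08], [-0.24, 2.05], [-1.43, 1.35], [0, 2.5], [-1.52, 4.66], [0.17, 1.96], [-2.89, 2.89]. Speed limits (rad/s): [2.39, 2.39, 3.14, 3.14, 3.14, 3.14, 3.14].

### API

Orientations are given as a unit quaternion [w, x, y, z].
In Python, from station import ctrl, get_state, vision, ticket, models gives the robot as it stands. Calls block until the motion is done:
- ctrl.movep(position, orientation): joint-space move of the TCP to a pose.
- ctrl.movel(position, frame=None, max_speed=0.15): straight line of the TCP; frame=None keeps the orientation; max_speed is the mean speed in m/s.
- ctrl.set_joints(angles): joint-space move.
- ctrl.ungrasp() and ctrl.close_gripper(force=None): open the fingers fully, or close them until they stop; force is the grip in N (None keeps the last).
- ctrl.pause(seconds).
- ctrl.ik(position, orientation): joint angles nearest the present ones, or None.
- get_state(): the state.
- vision.grab_frame(name): name is "scene" or "top"; returns (picture, depth): 384x512x3 uint8, blue, green, red; 384x512 float32, m along the optical axis (not along the pixel's ray), 0 where there is no reading.
- vision.camera_info(name): a dict with "mtx" (3x3 intrinsics, pixels), "R" (3x3) and "t" (3): a world point X has camera coordinates R X + t. Camera axes: x right, y down, z forward; pixel columns grow to the right and rows downward; lengths in m; the calibration is good to about 2 mm. A picture is of the moment at which its call begins. camera_info takes no time and is no camera call.
A pose or a line that the arm cannot do raises ctrl.Unreachable and nothing moves.
- ticket.close_job(): hands the job in; it is judged then, once.
Trained networks look in the newest picture that a camera, given by its name, has taken for a name from the list of things; names that differ only in an ending like _2 or _b are one class to them, and where a whole thing is asked for, a point or a joint stands for the part that bears it (a point fixed in the world has none). Each returns a list of dicts, best first, with "p" (0 to 1); they miss things now and then, are a little off and sometimes report something else, mostly with a low value. They report only what shows in the picture. A call takes as long as a camera call.
- models.recognise(camera, target): "point" ([column, row] in pixels, amid what is visible of it).
- models.masks_of(camera, target): "mask" (384x512 bool, what is visible of it) and "point" ([column, row] in pixels, amid what is visible of it).
The state is a dict: "time": time; "qpos": joint angles; "qd": joint speeds; "tau": joint torques, N m; "tcp_pos": TCP position; "eef_rot": TCP orientation; "contact_force": force on the tool from outside, world axes, zero at the start; "wrist_torque": the same for the moment, N m; "width": finger opening in m; "gripper_force": force on a finger pad.
Only numpy, scipy, OpenCV 4.12 (cv2) and the standard library are available. Lean on these libraries where they do the work, as an engineer would, in place of code of your own. Each camera call takes 0.05 s, during which the arm holds its last target. There are 200 camera calls.

### The job

Set up the jig for marking out the brass plate: lay the steel straightedge flat on the jig's ledge, flush along the plate's long front edge and roughly centred on it, and let go of it. Then take the blue block, pull the sprung rod out until its black needle points at the middle of the red length mark, and hold it there: the job finishes while you are still holding it against the spring. Leave the file, hammer, jar and steel block where they are.

Things in the scene. Friction and masses are not known exactly. Their poses are not given: they have to be found in the camera images.
- jig: fixed marking-out jig: grey base board 8 mm thick, x -112..78, y -190..110 mm from the origin (on the bench; x away from the robot at yaw 0). On it, along y: brass plate x -55..3, y -80..100, top 16 mm above the bench; white scale strip x 3..35, top 14; sprung rod in a sleeve, axis x 50. The bare 57 mm ledge in front of the plate (x -112..-55) takes the straightedge.
- plate_edge (a point): middle of the brass plate's long front edge (facing the robot), at its foot, on the top of the base board, 8 mm above the bench. Axes as the jig: the edge runs along y, the plate is on the +x side and stands 8 mm above this point.
- sleeve_mouth (a point): mouth of the fixed aluminium sleeve, on the rod axis 34 mm above the bench; axes as the jig. The sleeve (20 mm diameter, 26 at its collar, top 47 mm above the bench) runs 112 mm from here along -y; the rod comes out along +y.
- straightedge: loose steel straightedge lying flat, 30 wide (x), 180 long (y), 6 thick, about 0.3 kg, same either way round. On top, centred, a dark wooden grip rail 12 wide (x), 100 long (y), its top 30 mm above the underside. Origin at the centre of the underside, z up.
- rod: steel rod, 10 mm diameter, with a blue grip block, 20 x 20 in plan, 22 to 68 mm above the bench. Origin: block's centre in plan, on the rod axis 34 mm above the bench; axes as the jig. Slides out along +y only, 100 mm; starts home, block centre 45 mm from the sleeve mouth. A spring pulls it back: 3 N at home plus 0.5 N per 10 mm; it snaps back if let go. The rod runs from the block along -y.
- needle_tip (a point): tip of the thin black needle (3 mm) that sticks out 26 mm from the foot of the blue block, towards the brass plate (jig -x); it moves with the rod, 23.5 mm above the bench, and lies at jig x 14 mm, level in jig y with the block's centre.
- mark: red length mark, a stripe on the white scale strip, 30 long (its x) by 10 wide (its y) by 2 mm, under the needle's path; origin at the centre of its underside; same axes as the jig. It is fixed, at 30 to 90 mm of pull from home, different each time.
- file: bystander: flat file, 185 mm long (its y), green-ringed light wooden handle at -y, 20 mm high, loose; lies left of the jig like the straightedge, at either of two places
- hammer: bystander: hammer lying beyond the work, loose; origin on its underside
- jar: bystander: closed jar, 56 mm across, 70 high, loose; origin under its centre
- bench_block: bystander: steel bench block 70 x 70 x 30 mm, loose, beyond the jig; origin under its centre

How it is judged:
On the way, in this order (a step that is already met when the one before it is completed fails the run):
1. the straightedge lies flat on the ledge, flush along the plate's front edge, let go (x of straightedge in the frame of plate_edge between -0.0185 and -0.012 m and y of straightedge in the frame of plate_edge between -0.04 and 0.04 m and z of straightedge in the frame of plate_edge below 0.0025 m and angle between the y axis of straightedge and the y axis of jig, either way round below 0.035 rad and angle between straightedge's own z axis and vertical below 0.04 rad and linear speed of straightedge below 0.01 m/s and contact force between the fingers and straightedge below 0.2 N), for 0.3 s.
2. the rod is pulled out and held with its needle at the red mark (y of needle_tip in the frame of mark between -0.005 and 0.005 m and linear speed of rod below 0.01 m/s and contact force between the fingers and rod above 1.5 N and contact force between straightedge and rod below 0.2 N), for 0.3 s.
At the end, for the whole second after the job is handed in: Straightedge flat on the board, released, at rest, within 3.5 mm of the plate edge, parallel within 2 degrees, middles within 40 mm; needle tip within 5 mm of the red mark's centre line, still, held against the spring by the fingers (over 1.5 N); the straightedge not touching the rod (all of step 1 and all of step 2); the arm keeps its last pose, push and grip.
It fails at once if a bystander (file, hammer, jar or steel block) is displaced by more than 25 mm (distance of any of file, hammer, jar, bench_block from where it was at the start of the episode above 0.025 m).
It also fails if it takes over 54 s, if anything falls off the work surface, if the arm or the gripper's body presses on something with over 40 N, if the wrist force passes 120 N, or if a joint passes its speed limit or range.

## Working session

There is one attempt and no reset: what is moved stays moved. The work goes in short steps, each a Python script; the robot and the scene stay as the last script left them, time stands still between calls to the robot, and variables do not carry over. Pictures are saved under pics/ and viewed, at most 10 in all, crops included, and the job is handed in when it is done.

```bash
ls; mkdir -p pics; python3 - <<'E'
from station import ctrl,get_state,vision,models
import cv2,numpy as np
ims=[]
for c in("scene","top"):
    im,d=vision.grab_frame(c); ims.append(im); np.savez(f"{c}.npz",im=im,d=d)
    ci=vision.camera_info(c); R=np.array(ci["R"]);t=np.array(ci["t"])
    print(c,-R.T@t,R[2],ci["mtx"][0][0])
    cv2.imwrite(f"pics/{c}0.png",cv2.resize(im,(800,600)))
    for n in("straightedge","rod","mark","jig","needle_tip","plate_edge","sleeve_mouth","file"):
        print(c,n,[(np.round(r["point"]).tolist(),round(r["p"],2)) for r in models.recognise(c,n)[:3]])
print(get_state()["time"],ctrl.pinch_z)
E
```

```text
pics
scene [ 1.06816757 -0.48620865  0.53321086] [-0.518452    0.66435898 -0.53836295] 413.42087525229914
scene straightedge []
scene rod [([188.0, 246.0], 0.75), ([161.0, 250.0], 0.61), ([338.0, 139.0], 0.23)]
scene mark []
scene jig [([161.0, 251.0], 0.89)]
scene needle_tip [([295.0, 280.0], 0.68), ([191.0, 248.0], 0.66)]
scene plate_edge [([160.0, 256.0], 0.59)]
scene sleeve_mouth [([160.0, 259.0], 0.78), ([190.0, 247.0], 0.66), ([350.0, 199.0], 0.46)]
scene file [([242.0, 153.0], 0.82)]
top [0.40111803 0.09783975 1.31270013] [ 0.15133729  0.02286619 -0.98821767] 464.581851477975
top straightedge [([212.0, 198.0], 0.98)]
top rod [([210.0, 197.0], 0.61)]
top mark [([212.0, 200.0], 0.59), ([341.0, 211.0], 0.53)]
top jig [([343.0, 214.0], 0.69)]
top needle_tip [([346.0, 187.0], 0.68)]
top plate_edge [([342.0, 210.0], 0.84)]
top sleeve_mouth [([342.0, 214.0], 0.6)]
top file [([207.0, 256.0], 0.69)]
0.9 -0.0187
```

View pics/scene0.png

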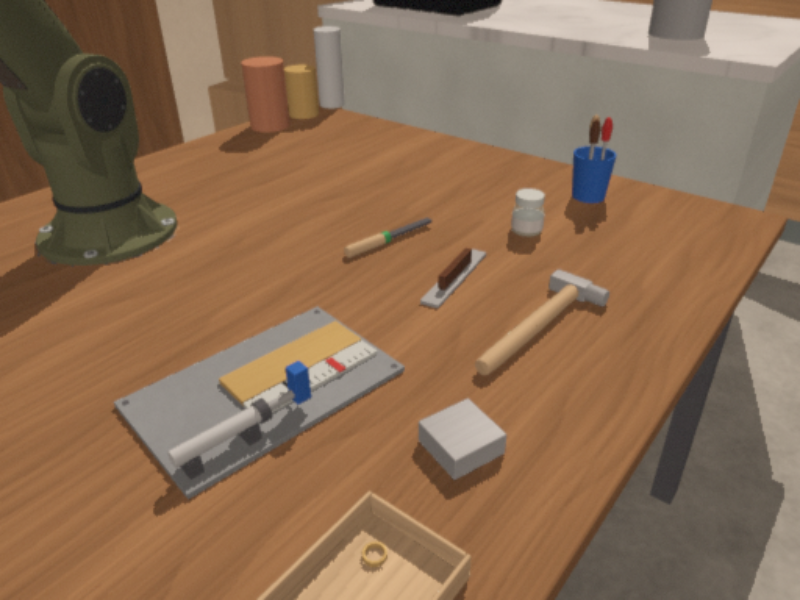

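View pics/top0.png

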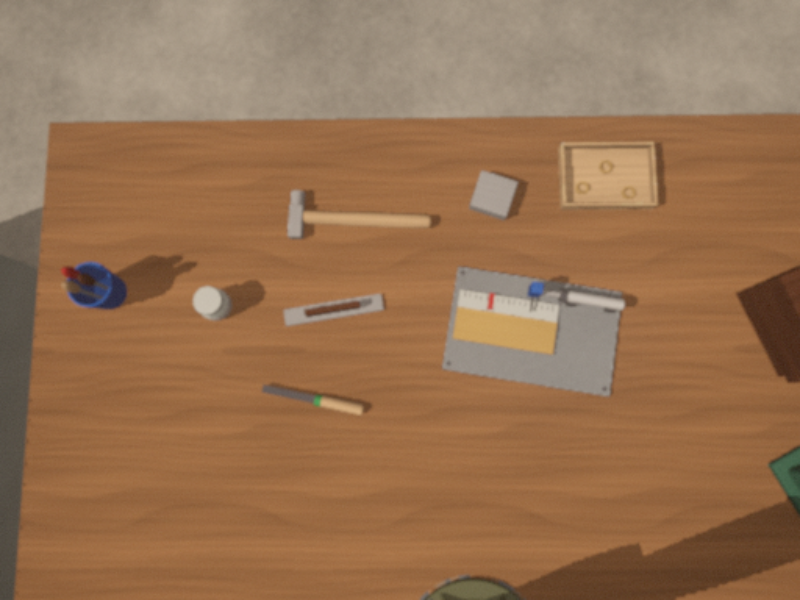

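The scene picture shows the straightedge (dark rail) at about (455,277), the blue block at (298,382) and the red mark at (336,365). In the top picture the straightedge is at (333,310), the block at (537,289), the mark at (491,301) and the brass plate at (505,333), all in 800x600 pixels. The scene network's rod and needle hits are unreliable, so I'll measure from colours in both views.

```bash
cat > h.py <<'E'
from station import ctrl,get_state,vision,models
import cv2,numpy as np
class Cam:
    def __init__(s,n):
        c=vision.camera_info(n); s.K=np.array(c["mtx"]);s.R=np.array(c["R"]);s.t=np.array(c["t"]).ravel();s.C=-s.R.T@s.t
    def ray(s,uv):
        uv=np.atleast_2d(uv).astype(float); r=np.c_[uv,np.ones(len(uv))]@np.linalg.inv(s.K).T@s.R
        return r/np.linalg.norm(r,axis=1)[:,None]
    def onz(s,uv,z):
        r=s.ray(uv); return (s.C+r*((z-s.C[2])/r[:,2])[:,None])[:,:2]
    def proj(s,X):
        p=(np.atleast_2d(X)@s.R.T+s.t)@s.K.T; return p[:,:2]/p[:,2:]
    def dep(s,m,d):
        v,u=np.nonzero(m&(d>0)); p=np.c_[u,v,np.ones(len(u))]@np.linalg.inv(s.K).T*d[v,u][:,None]
        return (p-s.t)@s.R
cams={n:Cam(n) for n in("scene","top")}
def tri(a,b):
    A=np.zeros((3,3));y=np.zeros(3)
    for n,uv in(("scene",a),("top",b)):
        c=cams[n];r=c.ray(uv)[0];P=np.eye(3)-np.outer(r,r);A+=P;y+=P@c.C
    return np.linalg.solve(A,y)
def colour(im,lo,hi,roi):
    m=cv2.inRange(cv2.cvtColor(im,cv2.COLOR_BGR2HSV),lo,hi); k=np.zeros_like(m);x0,x1,y0,y1=roi;k[y0:y1,x0:x1]=1;m=m*k
    n,l,st,ce=cv2.connectedComponentsWithStats(m,connectivity=8); i=1+st[1:,4].argmax(); return l==i
def rect(c,m,z):
    v,u=np.nonzero(m); P=cams[c].onz(np.c_[u,v],z); return cv2.minAreaRect((P*1000).astype(np.float32)),P.mean(0),np.array([u.mean(),v.mean()])
E
cat > m.py <<'E'
from h import *
I={c:np.load(c+".npz") for c in cams}
S=.64
spec={ # hsv ranges, z, roi in 800px
"brass":((15,110,110),(32,255,255),.016,dict(scene=(210,370,310,410),top=(440,570,300,365))),
"mark":((170,130,90),(180,255,255),.015,dict(scene=(310,360,345,385),top=(475,505,285,320))),
"block":((105,150,60),(125,255,255),.06,dict(scene=(275,320,350,410),top=(515,560,270,305))),
"rail":((0,60,0),(14,255,105),.03,dict(scene=(430,480,245,295),top=(295,380,292,325))),
"steel":((0,0,95),(180,60,255),.006,dict(scene=(410,495,240,315),top=(275,390,285,335))),
}
for n,(lo,hi,z,r) in spec.items():
    uv={}
    for c in("scene","top"):
        im=I[c]["im"]; m=colour(im,lo,hi,[int(a*S) for a in r[c]])
        if n=="steel":
            m=cv2.morphologyEx(m.astype(np.uint8),cv2.MORPH_CLOSE,np.ones((9,9)))>0
        (ce,sz,an),mean,uv[c]=rect(c,m,z)
        P=cams[c].dep(m,I[c]["d"])
        print(n,c,m.sum(),"rect",np.round(ce,1),np.round(sz,1),round(an,1),"mean",np.round(mean*1e3,1),"depthmed",np.round(np.median(P,0)*1e3,1) if len(P) else None)
        im=im.copy();im[m]=(255,0,255)
        x0,x1,y0,y1=[int(a*S) for a in r[c]]
    print("  tri",np.round(tri(uv["scene"],uv["top"])*1e3,1))
E
python3 m.py
```

```text
brass scene 1535 rect [545.7 -66. ] [182.1  57.4] 80.8 mean [544.2 -71.6] depthmed [543.2 -72.8  15.9]
brass top 1271 rect [543.6 -65. ] [179.5  55.8] 80.5 mean [543.5 -65.1] depthmed [544.2 -65.7  14.8]
  tri [541.9 -68.1  11.9]Traceback (most recent call last):
  File "m.py", line 14, in <module>
    im=I[c]["im"]; m=colour(im,lo,hi,[int(a*S) for a in r[c]])
                     ~~~~~~^^^^^^^^^^^^^^^^^^^^^^^^^^^^^^^^^^^
  File "h.py", line 24, in colour
    n,l,st,ce=cv2.connectedComponentsWithStats(m,connectivity=8); i=1+st[1:,4].argmax(); return l==i
                                                                      ~~~~~~~~~~~~~~~^^
ValueError: attempt to get argmax of an empty sequence
```

```bash
sed -i 's/((170,130,90),(180,255,255)/((0,130,120),(9,255,255)/' m.py; sed -i 's/    m=cv2.inRange(cv2.cvtColor(im,cv2.COLOR_BGR2HSV),lo,hi);/    hs=cv2.cvtColor(im,cv2.COLOR_BGR2HSV); m=cv2.inRange(hs,lo,hi)|(cv2.inRange(hs,(170,130,90),(180,255,255)) if lo[1]==130 else 0);/' h.py; python3 m.py
```

```text
brass scene 1535 rect [545.7 -66. ] [182.1  57.4] 80.8 mean [544.2 -71.6] depthmed [543.2 -72.8  15.9]
brass top 1271 rect [543.6 -65. ] [179.5  55.8] 80.5 mean [543.5 -65.1] depthmed [544.2 -65.7  14.8]
  tri [541.9 -68.1  11.9]
mark scene 46 rect [597.8 -40. ] [ 9.  29.7] 81.9 mean [597.9 -40. ] depthmed [598.8 -40.3  15.7]
mark top 20 rect [598.4 -41.6] [ 5.6 22.9] 88.7 mean [598.8 -41.2] depthmed [599.9 -41.7  14.2]
  tri [598.8 -41.   16. ]
block scene 258 rect [ 626.2 -126.7] [21.7 67.6] 49.4 mean [ 626.5 -126. ] depthmed [ 621.9 -121.2   54.3]
block top 1 rect [ 610.4 -107.8] [0. 0.] 0.0 mean [ 610.4 -107.8] depthmed [ 609.2 -106.6   67.4]
  tri [ 612.1 -111.9   43. ]
rail scene 205 rect [598.8 228.4] [ 24.5 125.8] 7.5 mean [600.1 223.2] depthmed [592.8 233.2  22.5]
rail top 54 rect [581.9 243.3] [ 8.4 92.8] 9.2 mean [579.7 247.8] depthmed [580.6 247.7  26.1]
  tri [582.3 250.   10.5]
steel scene 341 rect [588.3 242.2] [ 32.3 185.6] 8.9 mean [595.  223.2] depthmed [595.6 199.7   5.9]
steel top 645 rect [584.8 244.3] [ 29.7 180. ] 9.1 mean [584.7 244.3] depthmed [583.7 242.3   6.1]
  tri [584.1 243.7  -8.8]
```

```bash
cat > f.py <<'E'
from h import *
from scipy.optimize import minimize
I={c:np.load(c+".npz") for c in cams}
def jigm(p): 
    x,y,a=p;c,s=np.cos(a),np.sin(a);return lambda P:np.c_[np.atleast_2d(P)[:,:2]@np.array([[c,s],[-s,c]])+[x,y],np.atleast_2d(P)[:,2]]
def box(x0,x1,y0,y1,z0,z1): return np.array([[x,y,z] for x in(x0,x1) for y in(y0,y1) for z in(z0,z1)])/1000
def sil(c,P,k=4):
    h=cv2.convexHull(((cams[c].proj(P)+.5)*k*16).astype(np.int32)); m=np.zeros((384*k,512*k),np.float32); cv2.fillConvexPoly(m,h,1,shift=4); return cv2.resize(m,(512,384),interpolation=cv2.INTER_AREA)
c9=np.radians(-9.4)
j0=np.array([.5445+.026*np.cos(c9)+.010*np.sin(c9),-.0653+.026*np.sin(c9)-.010*np.cos(c9),c9])
mm={c:colour(I[c]["im"],(15,110,110),(32,255,255),r) for c,r in(("scene",(134,237,198,262)),("top",(281,365,192,234)))}
def cost(p,cs,pts=box(-55,3,-80,100,16,16)):
    return sum(np.abs(sil(c,jigm(p)(pts))-mm[c])[200 if c=="scene" else 0:].sum() for c in cs)
for cs in(["top"],["scene"]):
    r=minimize(cost,j0,args=(cs,),method="Nelder-Mead",options=dict(initial_simplex=j0+np.r_[np.zeros((1,3)),np.diag([.004,.004,.02])]))
    print(cs,np.round(r.x*[1e3,1e3,57.3],2),r.fun)
j=j0
bm=colour(I["scene"]["im"],(105,150,60),(125,255,255),(176,205,224,262))
for dx in(47,50,53):
    e=[np.abs(sil("scene",jigm(j)(box(dx-10,dx+10,s-10,s+10,22,68)))-bm).sum() for s in range(-60,20)]; i=np.argmin(e); print("block x",dx,"y",i-60,e[i])
print("hsv",cv2.cvtColor(I["top"]["im"],cv2.COLOR_BGR2HSV)[183:188:2,340:348:2].tolist())
s=np.argmin(e)-60
for n,b in(("scene",(110,265,190,315)),("top",(280,405,165,258))):
    x0,x1,y0,y1=b;k=6; im=cv2.resize(I[n]["im"][y0:y1,x0:x1],None,fx=k,fy=k,interpolation=cv2.INTER_CUBIC)
    for P,col in((box(-112,78,-190,110,8,8),(0,255,0)),(box(-55,3,-80,100,16,16),(255,0,255)),(box(3,35,-80,100,14,14),(255,255,0)),(box(40,60,s-10,s+10,68,68),(0,0,255))):
        h=cv2.convexHull((((cams[n].proj(jigm(j)(P))-[x0,y0]+.5)*k)).astype(np.int32)); cv2.polylines(im,[h],True,col,1)
    cv2.imwrite(f"pics/{n}1.png",im[:600,:800])
E
python3 f.py
```

```text
['top'] [568.1  -78.57  -9.42] 83.125
['scene'] [568.98 -80.36  -9.44] 165.8125
block x 47 y -26 133.625
block x 50 y -28 135.8125
block x 53 y -29 138.3125
hsv [[[110, 140, 153], [110, 146, 168], [109, 147, 163], [110, 140, 164]], [[110, 151, 154], [110, 140, 170], [110, 139, 169], [110, 135, 162]], [[111, 137, 132], [111, 129, 140], [111, 141, 148], [111, 115, 148]]]
```

View pics/top1.png

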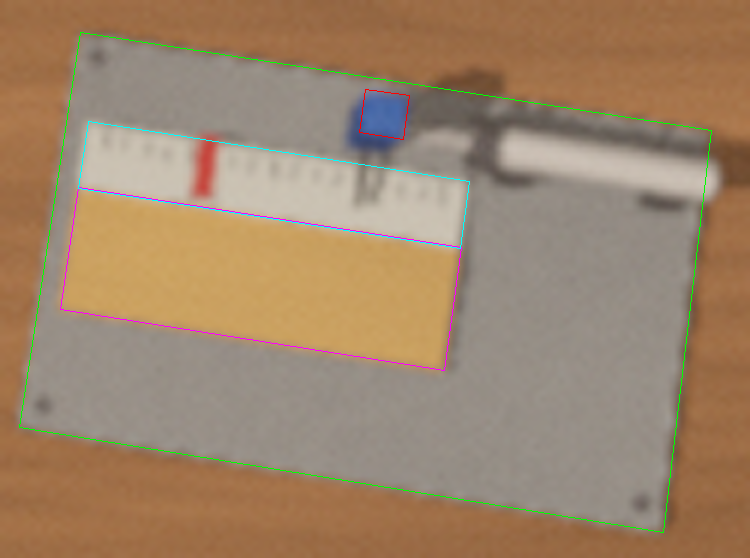

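```bash
python3 -c "import cv2;im=cv2.imread('pics/scene1.png');print(im.shape)"
```

```text
(600, 800, 3)
```

View pics/scene1.png

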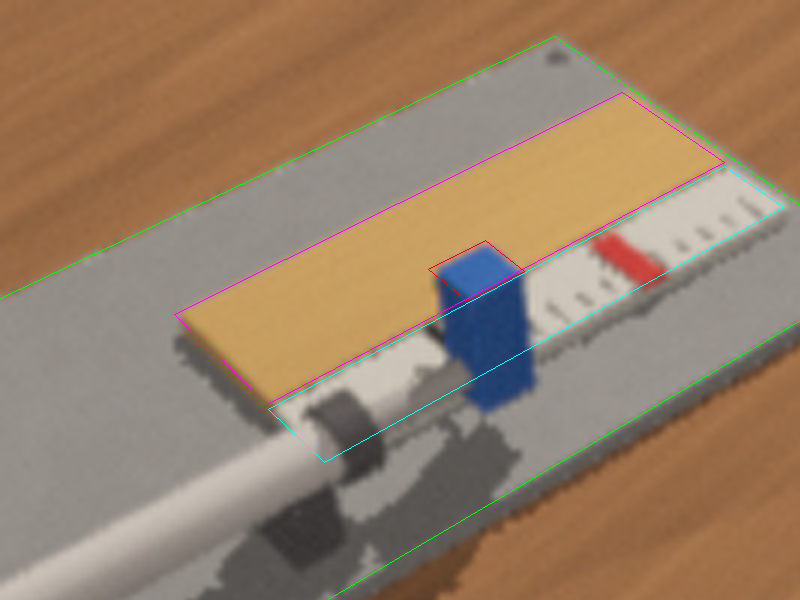

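The overlays show the fitted jig outline (green, magenta, cyan) lying on the board, plate and strip within about 2 mm. The block's top sits at (383,115) in the top crop and (478,268) in the scene crop, which puts it at jig y≈-29. The mark is at (205,167) and (628,260), so jig y≈+43. Next I'll grasp the straightedge.

```bash
cat >> h.py <<'E'
from scipy.spatial.transform import Rotation as Rn
J=np.array([.5692,-.0795]); JA=np.radians(-9.42)
ex=np.array([np.cos(JA),np.sin(JA)]); ey=np.array([-ex[1],ex[0]])
def W(x,y,z): return np.r_[J+x*ex+y*ey,z]      # jig m -> world
def toJ(p): d=np.asarray(p)[:2]-J; return np.array([d@ex,d@ey])
def Q(yaw,flip):  # tool down, tool y along +-(cos yaw, sin yaw)
    s=-1 if flip else 1; y=s*np.array([np.cos(yaw),np.sin(yaw),0]); z=np.array([0,0,-1.]); x=np.cross(y,z)
    q=Rn.from_matrix(np.c_[x,y,z]).as_quat(); return q[[3,0,1,2]]
def st(): s=get_state(); print("t",round(s["time"],2),"tcp",np.round(s["tcp_pos"],4),"J",np.round(toJ(s["tcp_pos"]),4),"F",np.round(s["contact_force"],1),"w",round(s["width"],4),"gf",np.round(s["gripper_force"],1)); return s
E
python3 - <<'E'
from h import *
S=np.array([.5855,.2437]); a=np.radians(9.1)
for f in(0,1):
    print(f,[ (None if q is None else np.round(q,2).tolist()) for q in(ctrl.ik(p,Q(y,f)) for p,y in((np.r_[S,.12],a),(W(-.07,.01,.12),JA),(W(.05,.043,.035),JA)))])
f=min((0,1),key=lambda f:abs(ctrl.ik(np.r_[S,.12],Q(a,f))[6]) if ctrl.ik(np.r_[S,.12],Q(a,f)) is not None else 9)
print("flip",f); open("flip","w").write(str(f))
ctrl.movep(np.r_[S,.12],Q(a,f)); st()
ctrl.movel(np.r_[S,.009]); st()
ctrl.close_gripper(60); st()
ctrl.movel(np.r_[S,.11]); st()
E
```

```text
0 [[0.06, 0.75, -0.88, 1.62, 0.64, 1.09, -0.84], [0.5, 0.51, -0.64, 1.96, 0.41, 0.81, -0.53], [0.36, 0.76, -0.56, 1.71, 0.53, 0.82, -0.61]]
1 [[0.19, 0.9, -1.23, 1.61, 0.88, 1.28, 2.1], [-0.61, 0.73, 1.15, 1.97, -0.81, 1.0, -2.36], [-0.53, 1.03, 1.15, 1.72, -1.04, 1.13, -2.35]]
flip 0
t 4.03 tcp [0.586  0.2426 0.12  ] J [-0.0361  0.3205] F [-0.1  0.2 -0.8] w 0.0853 gf 0.0
t 4.92 tcp [0.5859 0.2442 0.0098] J [-0.0365  0.3221] F [0.2 0.5 0.5] w 0.0855 gf 0.0
t 5.59 tcp [0.5856 0.2437 0.0093] J [-0.0367  0.3216] F [-1.  -1.8  4.4] w 0.0106 gf 59.7
t 6.42 tcp [0.585  0.243  0.1089] J [-0.0372  0.3208] F [ 0.  -0.7 -4. ] w 0.0107 gf 58.6
```

```bash
python3 - <<'E'
from h import *
q=Q(JA,0)
ctrl.movep(W(-.080,.010,.11),q); st()
ctrl.movel(W(-.080,.010,.024)); s=st()
z=.022; f0=np.array(s["contact_force"])
while z>.0155:
    ctrl.movel(W(-.080,.010,z)); s=get_state()
    if s["contact_force"][2]-f0[2]>3: break
    z-=.001
print("z",z); s=st(); f0=np.array(s["contact_force"])
z+=.0005
x=-.080
while x<-.060:
    x+=.001; ctrl.movel(W(x,.010,z)); s=get_state(); d=(np.array(s["contact_force"])-f0)[:2]@ex
    print(round(x,4),np.round(toJ(s["tcp_pos"])[0],4),round(d,1),np.round(s["contact_force"][2],1))
    if d<-7: break
st()
im,d=vision.grab_frame("top"); cv2.imwrite("pics/top2.png",cv2.resize(im[150:270,265:425],None,fx=5,fy=5,interpolation=cv2.INTER_CUBIC))
E
```

```text
t 7.62 tcp [ 0.4929 -0.0551  0.1102] J [-0.0793  0.0116] F [ 0.3  0.6 -2.6] w 0.0104 gf 58.6
t 8.34 tcp [ 0.4926 -0.0557  0.0244] J [-0.0795  0.0109] F [-0.1 -0.6 -3.7] w 0.0106 gf 58.6
z 0.016999999999999994
t 9.84 tcp [ 0.492  -0.0565  0.0173] J [-0.0799  0.0101] F [-1.9 -0.1  2.1] w 0.0108 gf 59.2
-0.079 -0.0789 1.3 -3.2
-0.078 -0.0779 0.8 -2.6
-0.077 -0.0769 2.5 -2.6
-0.076 -0.0759 1.4 -2.3
-0.075 -0.0749 2.8 -2.5
-0.074 -0.0739 2.1 -2.7
-0.073 -0.0729 1.9 -1.9
-0.072 -0.0719 2.2 -3.8
-0.071 -0.0709 1.9 -3.6
-0.07 -0.0707 -1.8 -1.2
-0.069 -0.0706 -4.2 1.6
-0.068 -0.0706 -8.1 4.1
t 12.84 tcp [ 0.5012 -0.0581  0.0173] J [-0.0706  0.01  ] F [-9.8  2.   4.1] w 0.0109 gf 59.9
```

View pics/top2.png

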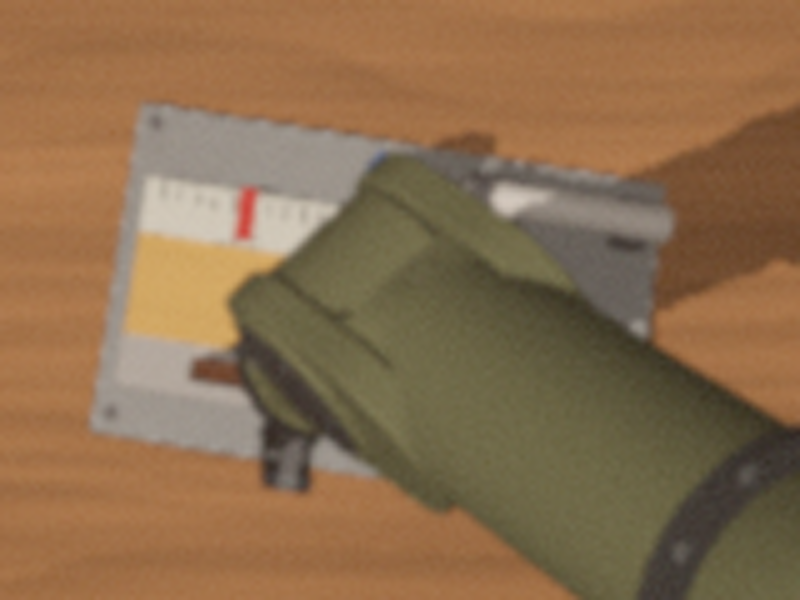

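The straightedge lies against the brass plate: its left part is visible at (150,360), next to the plate's edge, and contact came at jig x -70.6 mm. I'll release it, retreat and check.

```bash
python3 - <<'E'
from h import *
ctrl.movel(W(-.0700,.010,.0172)); st()
ctrl.ungrasp(); st()
ctrl.movel(W(-.070,.010,.11)); 
ctrl.movep(W(.050,-.029,.15),Q(JA,0)); st()
im,d=vision.grab_frame("scene")
x0,x1,y0,y1=110,265,185,301
cv2.imwrite("pics/scene3.png",cv2.resize(im[y0:y1,x0:x1],None,fx=5,fy=5,interpolation=cv2.INTER_CUBIC))
E
```

```text
t 13.14 tcp [ 0.5011 -0.0581  0.0173] J [-0.0707  0.01  ] F [-4.7  1.4  2.8] w 0.0104 gf 59.5
t 13.85 tcp [ 0.5018 -0.0582  0.0172] J [-0.0699  0.01  ] F [-0.1 -0.4 -0.3] w 0.0854 gf 0.0
t 15.21 tcp [ 0.6133 -0.1161  0.1484] J [ 0.0494 -0.0289] F [-0.4  0.1  0.8] w 0.0853 gf 0.0
```

View pics/scene3.png

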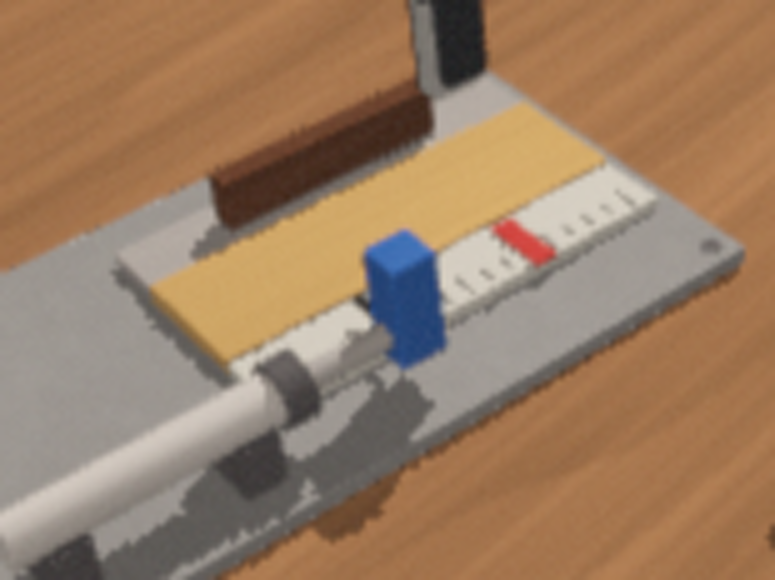

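The straightedge lies flush along the plate's whole length, with its rail at (320,155). The block at (405,300) is free, and the mark is at (523,243). Next I'll grip the block and pull.

```bash
python3 - <<'E'
from h import *
bx,by,z=.050,-.029,.038
ctrl.movel(W(bx,by,z)); st()
ctrl.close_gripper(80); s=st()
print("F jig",np.array(s["contact_force"])[:2]@ex,np.array(s["contact_force"])[:2]@ey)
ctrl.movel(W(bx,by+.062,z),max_speed=.06); s=st()
print("F jig",np.array(s["contact_force"])[:2]@ex,np.array(s["contact_force"])[:2]@ey)
for n,(x0,x1,y0,y1) in dict(scene=(170,250,195,275),top=(290,370,150,230)).items():
    im,d=vision.grab_frame(n); np.savez(n+"p.npz",im=im,d=d); cv2.imwrite(f"pics/{n}4.png",cv2.resize(im[y0:y1,x0:x1],None,fx=7,fy=7,interpolation=cv2.INTER_CUBIC))
a=[cv2.imread(f"pics/{n}4.png") for n in("scene","top")]
cv2.imwrite("pics/both4.png",cv2.resize(np.hstack(a),(800,400)))
E
```

```text
t 16.16 tcp [ 0.6143 -0.116   0.0389] J [ 0.0505 -0.0286] F [-0.4  0.5 -0.4] w 0.0856 gf 0.0
t 16.78 tcp [ 0.613  -0.1163  0.0385] J [ 0.0492 -0.0291] F [-3.9 -0.6  6.3] w 0.0186 gf 78.7
F jig -3.707015403556746 -1.194550023733435
t 17.97 tcp [ 0.6229 -0.0572  0.0385] J [0.0493 0.0308] F [-6.1 -4.8  8. ] w 0.0193 gf 79.1
F jig -5.276322901040908 -5.76210068910299
```

View pics/scene4.png

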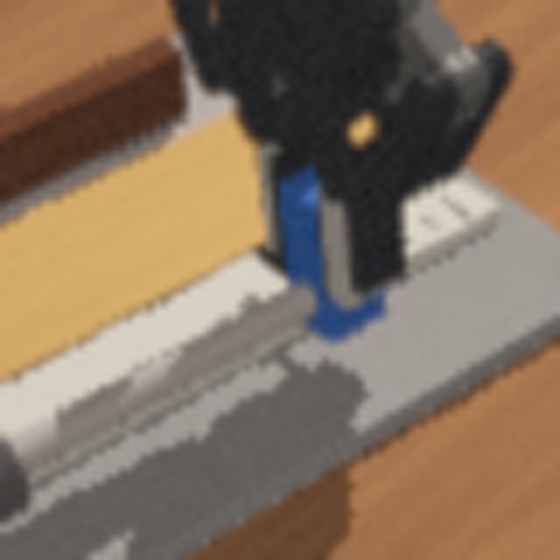

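The scene crop shows the pads closed on the block at (320,250). The needle stub is at about (268,255), and the mark is hidden behind the finger. I'll refine the home and mark positions from the home pictures, then compute the remaining pull.

```bash
cat > g.py <<'E'
from h import *
from scipy.optimize import minimize
exec(open("f.py").read().split("c9=")[0].split("\n",2)[2])
I={c:np.load(c+".npz") for c in cams}
jp=[*J,JA]; B=lambda c,x,s:sil(c,jigm(jp)(box(x-10,x+10,s-10,s+10,22,68)))
for c,lo,roi in(("scene",(100,110,50),(176,205,220,265)),("top",(100,85,60),(332,356,174,198))):
    m=colour(I[c]["im"],lo,(130,255,255),roi)
    best=min((np.abs(B(c,x,s)-m).sum(),x,s) for x in np.arange(44,57,1.) for s in np.arange(-36,-22,.5)); print("block",c,m.sum(),best)
    lo,hi=((0,130,120),(9,255,255)); roi=dict(scene=(198,231,220,247),top=(304,324,182,205))[c]
    im=I[c]["im"].astype(int); rr=np.clip((im[...,2]-im[...,1])-25,0,None)*1.; k=np.zeros_like(rr);k[roi[2]:roi[3],roi[0]:roi[1]]=1
    wood=im[...,2]-im[...,0]; 
    mk=colour(I[c]["im"],(0,130,100),(9,255,255),roi); mk=cv2.dilate(mk.astype(np.uint8),np.ones((5,5)))*rr*k
    v,u=np.nonzero(mk); w=mk[v,u]; p=np.r_[u@w,v@w]/w.sum(); print("mark",c,np.round(toJ(cams[c].onz(p,.0155)[0])*1e3,1))
print("needle now", toJ(cams["scene"].onz([268/7+169.5,255/7+194.5],.0235)[0])*1e3)
print("needle base if home y-29 seen at", cams["scene"].proj(W(.014,.031,.0235)),cams["scene"].proj(W(.014,.043,.0235)))
# ticks / dark needle profile at home, top view
for c in("top","scene"):
    g=cv2.cvtColor(I[c]["im"],cv2.COLOR_BGR2GRAY); ys=np.arange(-45,-12,1.5)
    for x in(.018,.024,.030):
        P=np.array([W(x,y/1e3,.0235) for y in ys]); uv=cams[c].proj(P).astype(np.float32)
        print(c,x,dict(zip(ys.tolist(),cv2.remap(g,uv[:,0:1],uv[:,1:2],cv2.INTER_LINEAR).ravel().tolist())))
E
python3 g.py
```

```text
block scene 291 (np.float32(101.6875), np.float64(47.0), np.float64(-27.0))
mark scene [21.5 43.5]
block top 64 (np.float32(32.125), np.float64(49.0), np.float64(-29.5))
mark top [21.8 42.7]
needle now [16.71122822 32.17363926]
needle base if home y-29 seen at [[206.47734343 230.55570091]] [[211.38409968 227.94111541]]
top 0.018 {-45.0: 193, -43.5: 192, -42.0: 191, -40.5: 184, -39.0: 177, -37.5: 163, -36.0: 152, -34.5: 153, -33.0: 152, -31.5: 149, -30.0: 149, -28.5: 152, -27.0: 164, -25.5: 182, -24.0: 190, -22.5: 194, -21.0: 193, -19.5: 192, -18.0: 192, -16.5: 191, -15.0: 191, -13.5: 192}
top 0.024 {-45.0: 185, -43.5: 187, -42.0: 184, -40.5: 176, -39.0: 160, -37.5: 153, -36.0: 153, -34.5: 155, -33.0: 158, -31.5: 149, -30.0: 136, -28.5: 145, -27.0: 155, -25.5: 174, -24.0: 187, -22.5: 188, -21.0: 186, -19.5: 181, -18.0: 180, -16.5: 183, -15.0: 187, -13.5: 191}
top 0.03 {-45.0: 185, -43.5: 184, -42.0: 176, -40.5: 166, -39.0: 154, -37.5: 143, -36.0: 149, -34.5: 154, -33.0: 153, -31.5: 148, -30.0: 135, -28.5: 133, -27.0: 148, -25.5: 162, -24.0: 175, -22.5: 179, -21.0: 180, -19.5: 180, -18.0: 179, -16.5: 180, -15.0: 182, -13.5: 184}
scene 0.018 {-45.0: 196, -43.5: 196, -42.0: 196, -40.5: 196, -39.0: 196, -37.5: 196, -36.0: 197, -34.5: 195, -33.0: 191, -31.5: 157, -30.0: 107, -28.5: 66, -27.0: 74, -25.5: 82, -24.0: 69, -22.5: 62, -21.0: 59, -19.5: 58, -18.0: 60, -16.5: 62, -15.0: 64, -13.5: 62}
scene 0.024 {-45.0: 196, -43.5: 196, -42.0: 196, -40.5: 194, -39.0: 194, -37.5: 197, -36.0: 196, -34.5: 195, -33.0: 190, -31.5: 160, -30.0: 109, -28.5: 74, -27.0: 63, -25.5: 59, -24.0: 58, -22.5: 59, -21.0: 59, -19.5: 58, -18.0: 59, -16.5: 60, -15.0: 59, -13.5: 59}
scene 0.03 {-45.0: 177, -43.5: 156, -42.0: 141, -40.5: 135, -39.0: 142, -37.5: 163, -36.0: 179, -34.5: 182, -33.0: 149, -31.5: 118, -30.0: 75, -28.5: 66, -27.0: 60, -25.5: 59, -24.0: 60, -22.5: 61, -21.0: 65, -19.5: 62, -18.0: 61, -16.5: 61, -15.0: 58, -13.5: 58}
```

View pics/top4.png

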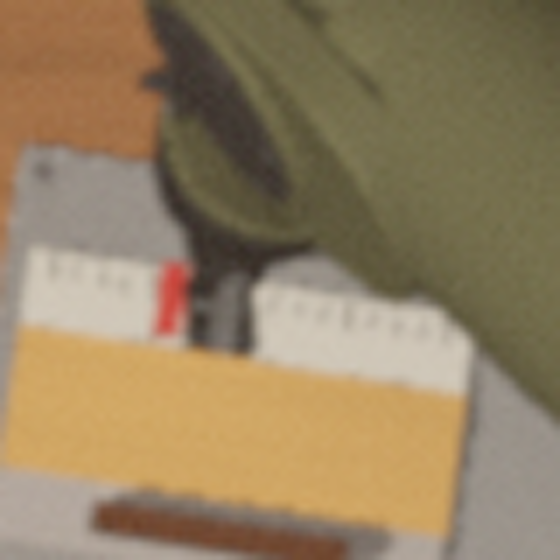

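In the top crop the red mark is at (172,298) and the finger, level with the needle, is at (225,320). So about 12 mm of pull remains, which agrees with the numbers (needle home -29, mark +43, now +31).

```bash
python3 - <<'E'
from h import *
z=.038; c=.0445
for i in range(4):
    ctrl.movel(W(.050,c,z),max_speed=.04); ctrl.pause(.4); s=st(); e=.0430-toJ(s["tcp_pos"])[1]
    if abs(e)<.0007: break
    c+=e
for n,(x0,x1,y0,y1) in dict(scene=(170,250,195,275),top=(290,370,150,230)).items():
    im,d=vision.grab_frame(n); cv2.imwrite(f"pics/{n}5.png",cv2.resize(im[y0:y1,x0:x1],(400,400),interpolation=cv2.INTER_CUBIC))
cv2.imwrite("pics/both5.png",np.hstack([cv2.imread(f"pics/{n}5.png") for n in("scene","top")]))
E
```

```text
t 18.91 tcp [ 0.6247 -0.0461  0.0385] J [0.0493 0.042 ] F [-4.6 -5.9  8.9] w 0.0188 gf 79.2
t 19.56 tcp [ 0.6249 -0.0452  0.0385] J [0.0494 0.043 ] F [-5.4 -5.6  8.8] w 0.0188 gf 79.3
```

View pics/both5.png

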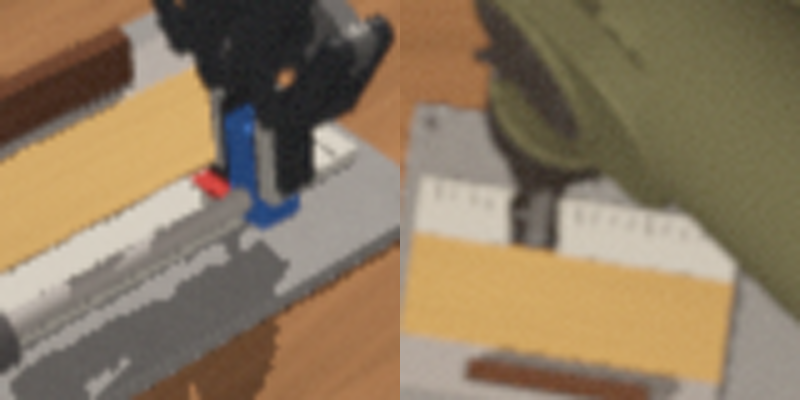

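Left: the red mark shows at (212,184), directly below the finger and needle at about (215,170). Right: the finger covers the mark at (533,215), so they are aligned. I'll check the needle numerically before handing in.

```bash
python3 - <<'E'
from h import *
im,d=vision.grab_frame("scene"); C=cams["scene"]; st()
ys=np.arange(28,52,1.5)
for x in(.015,.018,.021,.024):
    uv=C.proj(np.array([W(x,y/1e3,.0235) for y in ys])).astype(np.float32)
    print(x,[(y,cv2.remap(im,uv[i:i+1,0:1],uv[i:i+1,1:2],cv2.INTER_LINEAR).ravel().tolist()) for i,y in enumerate(ys) if 33<y<50])
E
```

```text
t 19.71 tcp [ 0.6249 -0.0452  0.0385] J [0.0494 0.043 ] F [-5.4 -5.7  7.5] w 0.0189 gf 79.3
0.015 [(np.float64(34.0), [126, 139, 201]), (np.float64(35.5), [97, 112, 199]), (np.float64(37.0), [90, 107, 193]), (np.float64(38.5), [105, 120, 200]), (np.float64(40.0), [92, 108, 188]), (np.float64(41.5), [73, 89, 159]), (np.float64(43.0), [58, 71, 108]), (np.float64(44.5), [58, 70, 87]), (np.float64(46.0), [74, 85, 94]), (np.float64(47.5), [84, 93, 100]), (np.float64(49.0), [84, 84, 88])]
0.018 [(np.float64(34.0), [91, 99, 196]), (np.float64(35.5), [78, 86, 204]), (np.float64(37.0), [74, 81, 210]), (np.float64(38.5), [70, 77, 205]), (np.float64(40.0), [60, 66, 179]), (np.float64(41.5), [41, 44, 132]), (np.float64(43.0), [42, 43, 88]), (np.float64(44.5), [50, 51, 67]), (np.float64(46.0), [60, 61, 67]), (np.float64(47.5), [65, 58, 60]), (np.float64(49.0), [64, 46, 41])]
0.021 [(np.float64(34.0), [81, 89, 191]), (np.float64(35.5), [68, 75, 204]), (np.float64(37.0), [66, 73, 210]), (np.float64(38.5), [63, 69, 201]), (np.float64(40.0), [55, 60, 180]), (np.float64(41.5), [44, 48, 139]), (np.float64(43.0), [40, 42, 91]), (np.float64(44.5), [42, 42, 57]), (np.float64(46.0), [52, 42, 42]), (np.float64(47.5), [75, 49, 39]), (np.float64(49.0), [110, 65, 40])]
0.024 [(np.float64(34.0), [71, 78, 186]), (np.float64(35.5), [63, 69, 201]), (np.float64(37.0), [64, 70, 206]), (np.float64(38.5), [65, 71, 207]), (np.float64(40.0), [60, 65, 190]), (np.float64(41.5), [47, 50, 140]), (np.float64(43.0), [48, 43, 90]), (np.float64(44.5), [59, 43, 52]), (np.float64(46.0), [92, 57, 42]), (np.float64(47.5), [114, 66, 39]), (np.float64(49.0), [118, 69, 41])]
```

```bash
python3 -c "
from station import ticket;print(ticket.close_job())"
```

```text
the job is handed in; nothing more can be done
None
```

I handed the job in with the straightedge released flush against the plate edge, and the rod held so the needle measures within about 1 mm of the red mark's centre; no verdict was returned.

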